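# Set out square-tube samples by size

## Task

Lay the four square-tube offcuts from the bin out on the sample board, one on each rubber pad, centred on its pad and lying along the pad's long side, in order of thickness: the thinnest next to the upright end plate, the thickest at the other end. The thinnest lies under another tube in the bin. Leave the tape measure where it is.

Things in the scene. Friction and masses are not known exactly. Their poses are not given: they have to be found in the camera images.
- tube_20: Loose offcut of bare square steel tube, 20 x 20 mm in section (3 mm wall, open ends), 100 mm long like the others, about 0.16 kg. Origin at its very centre; x axis along the tube. The thinnest. On the bin's floor UNDER tube_40, which crosses its middle; its two ends show.
- tube_30: Loose offcut of bare square steel tube, 30 x 30 mm in section (3 mm wall, open ends), 100 mm long like the others, about 0.25 kg. Origin at its very centre; x axis along the tube. Second thinnest. On the bin's floor. The bin: fixed, dark steel, outside 260 x 300 mm, walls 32 mm high, floor 5 mm above the work surface.
- tube_40: Loose offcut of bare square steel tube, 40 x 40 mm in section (3 mm wall, open ends), 100 mm long like the others, about 0.35 kg. Origin at its very centre; x axis along the tube. Second thickest. Starts in the bin, crosswise on top of tube_20.
- tube_50: Loose offcut of bare square steel tube, 50 x 50 mm in section (3 mm wall, open ends), 100 mm long like the others, about 0.44 kg. Origin at its very centre; x axis along the tube. The thickest. On the bin's floor. Beside each tube's sides, at mid-length, 25 mm or more is free of walls and other tubes.
- pad_a: Fixed black rubber pad, 90 mm (its x) by 60 mm (its y), 3 mm thick, on the 18 mm thick wooden sample board; origin at the centre of its underside, so the top is at +3 mm. The four pads are alike and lie in a row along y, about 82 mm apart, in the order pad_a, pad_b, pad_c, pad_d. The tube lies along the pad's x axis, across the row.
- pad_b: Fixed black rubber pad, 90 mm (its x) by 60 mm (its y), 3 mm thick, on the 18 mm thick wooden sample board; origin at the centre of its underside, so the top is at +3 mm. The four pads are alike and lie in a row along y, about 82 mm apart, in the order pad_a, pad_b, pad_c, pad_d. The tube lies along the pad's x axis, across the row.
- pad_c: Fixed black rubber pad, 90 mm (its x) by 60 mm (its y), 3 mm thick, on the 18 mm thick wooden sample board; origin at the centre of its underside, so the top is at +3 mm. The four pads are alike and lie in a row along y, about 82 mm apart, in the order pad_a, pad_b, pad_c, pad_d. The tube lies along the pad's x axis, across the row.
- pad_d: Fixed black rubber pad, 90 mm (its x) by 60 mm (its y), 3 mm thick, on the 18 mm thick wooden sample board; origin at the centre of its underside, so the top is at +3 mm. The four pads are alike and lie in a row along y, about 82 mm apart, in the order pad_a, pad_b, pad_c, pad_d. The tube lies along the pad's x axis, across the row.
- end_plate: Upright steel plate, 100 mm wide across the row, 4 mm thick and 45 mm tall, on a 24 mm wide foot, fixed on one end of the sample board about 51 mm beyond the middle of the last pad: sometimes it is beside pad_a, sometimes beside pad_d. It marks the thin end of the row. The board's other end has only a flat strip 3 mm thick. Origin at the centre of its underside.
- tape: Bystander: black tape measure 70 x 65 x 34 mm, lying loose on the robot side of the work. Origin at the centre of its underside.
Things that resemble listed ones, but are neither listed nor needed, are in the scene too. Leave any orange look-alike of the tube_40 alone. What is shaped like the tube_20 but green is not meant.

How it is judged:
By the outcome, as a careful person would: the job done as asked, in the order asked, and still so for the second after the job is handed in, with the robot touching nothing.
It also fails if it takes over 120 s, if anything falls off the work surface, if the arm or the gripper's body presses on something with over 40 N, if the wrist force passes 120 N, or if a joint passes its speed limit or range.

## Robot

A 7-joint arm with a two-finger parallel gripper is mounted at the origin on the work surface. World frame = base frame: x ahead of the robot, y to its left, z up, the work surface at z = 0. Lengths are in mm, angles in rad, forces in N, time in s.
With the tool pointing down it reaches from about 425 to 875 mm from the base axis. Payload 4.7 kg.
Tool frame: the origin (TCP) lies at the very end of the fingers, on their centre line; the grasp point (between the pads) lies 19 mm behind it; z points along the fingers, y is the line along which they close (so a half turn about z gives the same grasp; the last joint's range is limited). The gripper opens to 87 mm and grips with 3 to 60 N. Pads are 19 mm wide; open, the fingers measure 117 mm over their backs; the gripper's body (75 mm by 190 mm) begins 51 mm behind the grasp point.
Start: joints at [-1.269, 0.321, -0.07, 1.45, 0.023, 1.371, -0.057], TCP at [184.526, 623.278, 222.587] pointing down, gripper open.
Joint ranges: [-2.86, 2.86], [-0.3, 2.09], [-1.38, 1.24], [0.06, 2.45], [-1.56, 4.7], [0.09, 2.05], [-2.69, 2.69]. Speed limits (rad/s): [2.57, 2.57, 3.14, 3.14, 3.14, 3.14, 3.14].

## Interface

Orientations are given as [roll, pitch, yaw] about the fixed x, y, z axes, in that order (R = Rz(yaw) Ry(pitch) Rx(roll)).
In Python, from cell import read_state, optics, close_job gives the robot as it stands.
- The arm moves only by the tool play_rows, never from a script. Its argument "plan" is a list that holds one entry, the list of rows, each a list of 7 numbers: the closure in counts, from 0 (fully open) to 255 (shut), then the shift along the tool's x, y, z scaled (see below), then the turn, a rotation vector about the tool's x, y, z scaled (see below). In form: [[[hand, dx, dy, dz, ax, ay, az], ...]]. A call has 1 to 20 rows; each row shifts and turns the commanded pose from where the row before left it, along the tool's axes as they then stand; what a row does not reach is not made up. The controller multiplies each number of a shift by 25 cm and each number of a turn by 120 degrees. A row lasts 1/8 s, in which the tool goes at most 62.5 mm and 10.7 degrees, less where a joint would pass 70% of its speed; a pose out of reach is approached as far as the arm can. A call with a number of a shift or a turn outside -1 to 1 is refused whole. A call with a gripper value outside its range is refused whole. The fingers move at their own pace and stop on an object; "grip_force" is the grip in N (left out, the last holds). Time passes only in rows, so rows that do not move let the fingers close. It gives the time, the measured TCP pose, the force, the opening and the grip force at its end, in the units of the state.
- read_state(): the state, without advancing time (a new reading comes with each control period).
- optics.camera(name): name is "scene" or "top" or "wrist"; returns the picture (420x560x3 uint8, red, green, blue); there is no depth.
- optics.get_calibration(name): a dict with "fx", "fy", "cx", "cy" (pixels), "distortion" ([k1, k2, p1, p2, k3] as OpenCV has them; the pictures are not rectified), "camera_from_world" (4x4, takes a point from world to camera coordinates). Camera axes: x right, y up, looking along -z (the intrinsics and any distortion apply to the point x, -y, -z); pixel columns grow to the right and rows downward; lengths in mm; the calibration is good to about 2 mm. A picture is of the moment at which its call begins: read the wrist's pose just before it. get_calibration takes no time and is no camera call; for the wrist camera it gives the pose at the moment of the call.
- close_job(): hands the job in; it is judged then, once.
The state is a dict: "clock": time; "qpos": joint angles; "dq": joint speeds; "joint_torque": joint torques, N m; "position": TCP position; "ee_rot": TCP orientation; "force": force on the tool from outside, world axes, zero at the start; "wrist_torque": the same for the moment, N m; "opening": opening from 0.0 (shut) to 1.0 (fully open); "finger_force": force on a finger pad.
Only numpy, scipy, OpenCV 4.12 (cv2) and the standard library are available. Lean on these libraries where they do the work, as an engineer would, in place of code of your own. Each camera call takes 0.05 s, during which the arm holds its last target. There are 200 camera calls.

## Working session

There is one attempt and no reset: what is moved stays moved. The work goes in short steps, Python scripts to look and compute and a tool call to move; the robot and the scene stay as the last step left them, time stands still between calls to the robot, and variables do not carry over. Pictures are saved under pics/ and viewed, at most 14 in all, crops included, and the job is handed in when it is done.

Besides the shell and the picture viewer there is one more tool, called after "Call:" as name(argument=value, ...), one argument or row to a line, values as JSON. play_rows: Moves the arm, as the interface text tells. Its arguments: {"type":"object","properties":{"plan":{"type":"array"},"grip_force":{"type":"number"}},"required":["plan"]}

```bash
ls; mkdir -p pics
python3 - <<'E'
from cell import read_state, optics
import cv2,numpy as np
print(read_state())
for n in("top","scene"):
    cv2.imwrite(f"pics/{n}0.png",cv2.cvtColor(optics.camera(n),cv2.COLOR_RGB2BGR)); print(n,optics.get_calibration(n))
E
```

```text
pics
{'clock': 0.0, 'qpos': array([-1.2688688 ,  0.32181161, -0.07007513,  1.45171666,  0.02259163,
        1.37080057, -0.05689284]), 'dq': array([-2.28703135e-03, -6.32792845e-05, -1.44214788e-03, -2.09307398e-04,
        2.45024293e-04, -4.32316427e-04,  5.78893285e-04]), 'joint_torque': array([ 1.53140440e-04, -4.91287100e+01, -4.03871946e-01, -3.12535608e+01,
       -6.39124797e-02,  4.33156290e-02,  1.65786582e-04]), 'position': array([184.40355147, 622.69372851, 221.44793016]), 'ee_rot': array([-3.13964557e+00,  9.58847895e-05,  2.85379310e+00]), 'force': array([ 0.40195255,  0.41994682, -0.89217098]), 'wrist_torque': array([-0.06556239,  0.00502254,  0.00485187]), 'finger_force': 0.0, 'opening': 0.998039502538698}
top {'fx': 448.9378715222292, 'fy': 448.9378715222292, 'cx': 285.5132753014576, 'cy': 213.30113110177655, 'distortion': array([0.05072102, 0.        , 0.        , 0.        , 0.        ]), 'camera_from_world': array([[-1.78285132e-03, -9.99959558e-01,  8.81498612e-03,
         3.07894182e+00],
       [ 9.97277590e-01, -1.12811294e-03,  7.37301607e-02,
        -4.80329732e+02],
       [-7.37172346e-02,  8.92243803e-03,  9.97239269e-01,
        -1.00269390e+03],
       [ 0.00000000e+00,  0.00000000e+00,  0.00000000e+00,
         1.00000000e+00]])}
scene {'fx': 491.0000209783496, 'fy': 491.0000209783496, 'cx': 284.7865200626893, 'cy': 214.39486457687127, 'distortion': array([-0.15014969,  0.        ,  0.        ,  0.        ,  0.        ]), 'camera_from_world': array([[-5.87827824e-01,  8.08798778e-01, -1.74064595e-02,
         2.65162712e+02],
       [-5.25872220e-01, -3.65672025e-01,  7.67946859e-01,
         2.07313323e+02],
       [ 6.14749426e-01,  4.60574105e-01,  6.40277000e-01,
        -1.68824029e+03],
       [ 0.00000000e+00,  0.00000000e+00,  0.00000000e+00,
         1.00000000e+00]])}
```

View pics/top0.png

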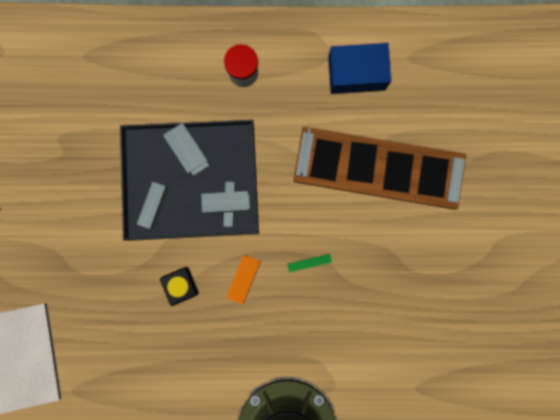

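View pics/scene0.png

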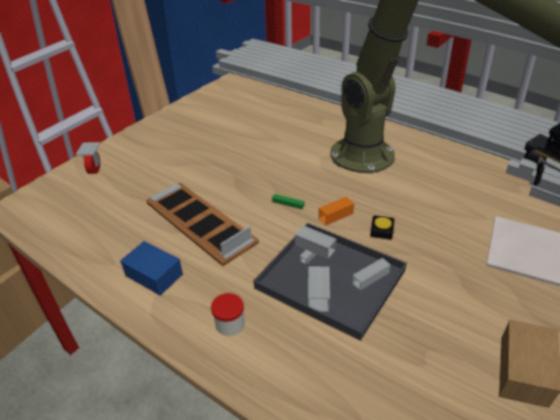

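The top view shows the bin at (120–258, 120–240). In it are tube_50 at (186,148), tube_30 at (151,205), and tube_40 at (225,202) lying across tube_20. The pads are at (326,160), (362,162), (399,172) and (433,177). The scene view shows the upright end plate at the bin-side (left) end of the board.

```bash
cat > h.py <<'E'
from cell import read_state, optics
import cv2, numpy as np
from scipy.spatial.transform import Rotation as R
def K(c): return np.array([[c["fx"],0,c["cx"]],[0,c["fy"],c["cy"]],[0,0,1.]])
def snap(n,f=None):
    c=optics.get_calibration(n); im=cv2.cvtColor(optics.camera(n),cv2.COLOR_RGB2BGR)
    if f: cv2.imwrite("pics/"+f,im)
    return im,c
def p2w(px,z,c):
    """pixels -> world points on plane z"""
    px=np.asarray(px,float).reshape(-1,1,2)
    u=cv2.undistortPoints(px,K(c),c["distortion"])[:,0]
    T=np.asarray(c["camera_from_world"]); Rw=T[:3,:3].T; o=-Rw@T[:3,3]
    d=np.c_[u[:,0],-u[:,1],-np.ones(len(u))]@Rw.T
    return o+d*((z-o[2])/d[:,2])[:,None]
def w2p(P,c):
    T=np.asarray(c["camera_from_world"]); q=np.asarray(P,float).reshape(-1,3)@T[:3,:3].T+T[:3,3]
    q=q*[1,-1,-1]
    return cv2.projectPoints(q,np.zeros(3),np.zeros(3),K(c),c["distortion"])[0][:,0]
def rect(cnt,z,c):
    """min-area rectangle on plane z: centre, long-axis yaw, (long, short)"""
    w=p2w(cnt.reshape(-1,2),z,c)[:,:2].astype(np.float32)
    (cx,cy),(a,b),t=cv2.minAreaRect(w)
    if a<b: a,b,t=b,a,t+90
    return cx,cy,(np.radians(t)+np.pi/2)%np.pi-np.pi/2,a,b
def move(xyz,yaw,s=None):
    """total tool-frame shift (units of 250mm) and turn (units of 120deg) to reach the pointing-down pose; half turn free"""
    s=s or read_state(); Rt=R.from_euler("xyz",s["ee_rot"])
    d=Rt.inv().apply(np.asarray(xyz)-s["position"])
    best=min((Rt.inv()*R.from_euler("xyz",[np.pi,0,yaw+k*np.pi]) for k in(0,1)),key=lambda r:r.magnitude())
    return d/250, best.as_rotvec()/np.radians(120)
E
python3 - <<'E'
from h import *
im,c=snap("top")
g=im.max(2)
m=(g<45).astype(np.uint8)
for cn in cv2.findContours(m,0,1)[0]:
    A=cv2.contourArea(cn)
    if 300<A<2500:
        print("dark",cn.reshape(-1,2).mean(0).round(),np.round(rect(cn,21,c),3),A)
hsv=cv2.cvtColor(im,cv2.COLOR_BGR2HSV)
m=((hsv[...,1]<70)&(g>75)).astype(np.uint8)
for cn in cv2.findContours(m,0,1)[0]:
    A=cv2.contourArea(cn)
    if 100<A<2500: print("grey",cn.reshape(-1,2).mean(0).round(),np.round(rect(cn,30,c),3),A)
print(im[148,186],im[160,326],im[230,150])
c=optics.get_calibration("wrist");print(c)
print(move([540,150,350],0))
E
```

```text
dark [287. 409.] [ 59.561  -2.301   1.568 138.833  54.049] 1005.0
dark [433. 176.] [ 5.64379e+02 -3.32617e+02 -1.64000e-01  8.60810e+01  5.65320e+01] 879.0
dark [398. 172.] [ 5.75250e+02 -2.53805e+02 -1.44000e-01  8.59880e+01  5.63590e+01] 868.0
dark [362. 162.] [ 5.97398e+02 -1.71754e+02 -1.29000e-01  8.56270e+01  5.59810e+01] 850.5
dark [326. 159.] [ 6.03566e+02 -8.95000e+01 -1.92000e-01  8.62520e+01  5.57410e+01] 850.0
dark [133. 166.] [ 5.72501e+02  3.55709e+02 -3.72000e-01  2.78590e+02  1.09069e+02] 528.0
dark [359.  88.] [ 770.142 -169.759   -1.509  130.088   15.582] 307.0
grey [255. 400.] [7.5369e+01 7.0160e+01 5.0000e-03 2.4864e+01 2.3726e+01] 105.0
grey [320. 399.] [ 76.098 -69.66   -1.006  29.496  24.901] 101.5
grey [226. 203.] [506.346 138.903   0.98  107.057  95.778] 1149.0
grey [150. 205.] [ 4.99366e+02  3.04035e+02 -3.30000e-01  1.04812e+02  3.37270e+01] 650.0
grey [456. 180.] [ 5.55081e+02 -3.80431e+02 -1.73000e-01  1.00155e+02  2.53640e+01] 447.5
grey [304. 153.] [ 6.18419e+02 -4.11490e+01 -1.72000e-01  1.08194e+02  2.41270e+01] 419.5
grey [186. 148.] [6.25579e+02 2.27141e+02 5.80000e-01 1.21301e+02 5.67590e+01] 1190.5
grey [280.   2.] [ 964.761   11.237   -1.57  1262.307   13.538] 2148.5
[146 146 134] [16 16 15] [56 52 47]
{'fx': 326.1426764498453, 'fy': 326.1426764498453, 'cx': 280.19187213389466, 'cy': 210.71646202766493, 'distortion': array([-0.01834973,  0.        ,  0.        ,  0.        ,  0.        ]), 'camera_from_world': array([[ 2.83622545e-01,  9.58933750e-01, -2.07744243e-03,
        -6.48920304e+02],
       [-9.27036859e-01,  2.73633034e-01, -2.56373994e-01,
         3.17279657e+01],
       [-2.45277218e-01,  7.46393103e-02,  9.66575429e-01,
        -3.90491195e+02],
       [ 0.00000000e+00,  0.00000000e+00,  0.00000000e+00,
         1.00000000e+00]])}
(array([-1.90068284, -1.41072618, -0.51093724]), array([-6.79383496e-04, -5.91273757e-05, -1.37403401e-01]))
```

Call:
play_rows(
  plan=[
    [[0, -0.185, -0.122, -0.012, 0, 0, 0], [0, -0.185, -0.122, -0.012, 0, 0, 0], [0, -0.185, -0.122, -0.012, 0, 0, 0], [0, -0.185, -0.122, -0.012, 0, 0, 0], [0, -0.185, -0.122, -0.012, 0, 0, 0], [0, -0.185, -0.122, -0.012, 0, 0, 0], [0, -0.185, -0.122, -0.012, 0, 0, 0], [0, -0.185, -0.122, -0.012, 0, 0, 0], [0, -0.185, -0.122, -0.012, 0, 0, 0], [0, -0.185, -0.122, -0.012, 0, 0, 0], [0, 0, 0, 0, 0, 0, -0.07], [0, 0, 0, 0, 0, 0, -0.07], [0, 0, 0, 0, 0, 0, 0], [0, 0, 0, 0, 0, 0, 0]],
  ],
)

```text
clock: 1.9
position: [541.3, 199.6, 252.4]
ee_rot: [-3.142, -0.0, -3.138]
force: [0.0, -0.7, -0.2]
opening: 1.002
finger_force: 0.0
```

Run:
```python
from h import *
s=read_state();print(s["position"],s["ee_rot"],s["clock"])
snap("wrist","w1.png"); c=optics.get_calibration("wrist"); np.save("w1.npy",c,allow_pickle=True)
```

```text
[541.2822429  199.64775769 252.43962771] [-3.14153240e+00 -1.65547324e-04 -3.13826761e+00] 1.9
```

View pics/w1.png

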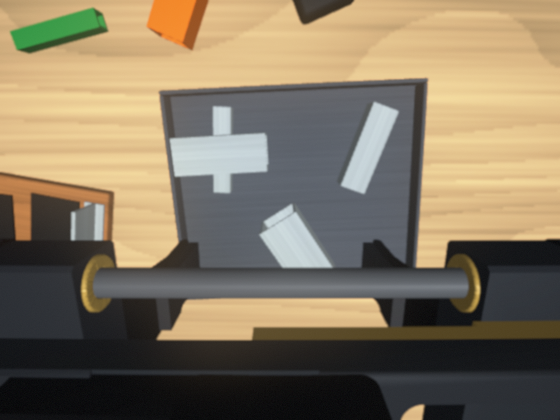

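The wrist view shows tube_40 at (220,154) across tube_20 (ends at (222,118) and (222,183)), and tube_30 at (370,147). Tube_50 at (295,240) is partly hidden by the gripper.

Run:
```python
from h import *
im=cv2.imread("pics/w1.png"); c=np.load("w1.npy",allow_pickle=True).item()
g=im.min(2)
for t in(110,150,170,185):
  m=(g>t).astype(np.uint8); m[240:]=0;m[:90]=0;m[:,:172]*=(g[:,:172]>t); m[:,:165]=0;m[:,420:]=0
  for cn in cv2.findContours(m,0,1)[0]:
    if cv2.contourArea(cn)>300: print(t,cn.reshape(-1,2).mean(0).round(),[np.round(rect(cn,z,c),2) for z in(35,65)])
print(im[130:186:3,195].min(1),im[100:200:4,222].min(1), im[147,335:410:3].min(1))
a=cv2.resize(im[80:270,160:430],None,fx=2.9,fy=2.9,interpolation=cv2.INTER_CUBIC);cv2.imwrite("pics/w1c.png",a)
```

```text
110 [287. 226.] [array([585.49, 208.46,  -1.57,  70.27,  45.66]), array([576.5 , 207.75,  -1.57,  64.72,  42.06])]
110 [168. 193.] [array([ 5.4981e+02,  7.0150e+01, -9.0000e-02,  1.2035e+02,  1.6090e+01]), array([ 5.4364e+02,  8.0360e+01, -9.0000e-02,  1.1085e+02,  1.4820e+01])]
110 [220. 151.] [array([505.92, 128.31,  -0.95, 116.5 ,  94.74]), array([503.22, 133.92,  -0.95, 107.3 ,  87.26])]
110 [369. 147.] [array([ 4.9851e+02,  3.0083e+02, -3.3000e-01,  1.0292e+02,  3.2620e+01]), array([ 4.9639e+02,  2.9282e+02, -3.3000e-01,  9.4800e+01,  3.0040e+01])]
150 [286. 228.] [array([600.1 , 203.88,  -1.  ,  53.35,  52.67]), array([589.96, 203.53,  -1.  ,  49.14,  48.51])]
150 [220. 151.] [array([505.64, 128.07,  -0.96, 113.65,  91.58]), array([502.95, 133.7 ,  -0.96, 104.68,  84.35])]
150 [369. 147.] [array([ 4.9837e+02,  3.0069e+02, -3.3000e-01,  1.0027e+02,  3.0130e+01]), array([ 4.9626e+02,  2.9269e+02, -3.3000e-01,  9.2360e+01,  2.7750e+01])]
170 [286. 228.] [array([600.37, 204.04,  -1.  ,  52.04,  52.01]), array([590.21, 203.68,  -1.  ,  47.93,  47.91])]
170 [219. 151.] [array([505.63
[... 394 characters left out ...]
7, 129.08,  -1.51, 108.51,  63.59]), array([513.3 , 134.63,  -1.51,  99.94,  58.57])]
185 [221. 120.] [array([ 4.6783e+02,  1.3280e+02, -3.0000e-02,  2.9610e+01,  1.7050e+01]), array([ 4.6813e+02,  1.3806e+02, -3.0000e-02,  2.7270e+01,  1.5700e+01])]
185 [369. 147.] [array([ 4.9831e+02,  3.0070e+02, -3.3000e-01,  9.7950e+01,  2.7410e+01]), array([ 4.9621e+02,  2.9270e+02, -3.3000e-01,  9.0210e+01,  2.5250e+01])]
[102 100 128 197 195 199 198 202 203 206 200 200 200 202 203 157 101 101
 101] [102 102 199 204 203 202 203 203 202 181 193 198 196 202 202 197 199 199
 200 201 200 200 200 163  96] [ 94  93  94  95  95  87  82 169 197 196 196 201 201 198 194 198 163  97
  97  97  97  97  96  97  98]
```

View pics/w1c.png

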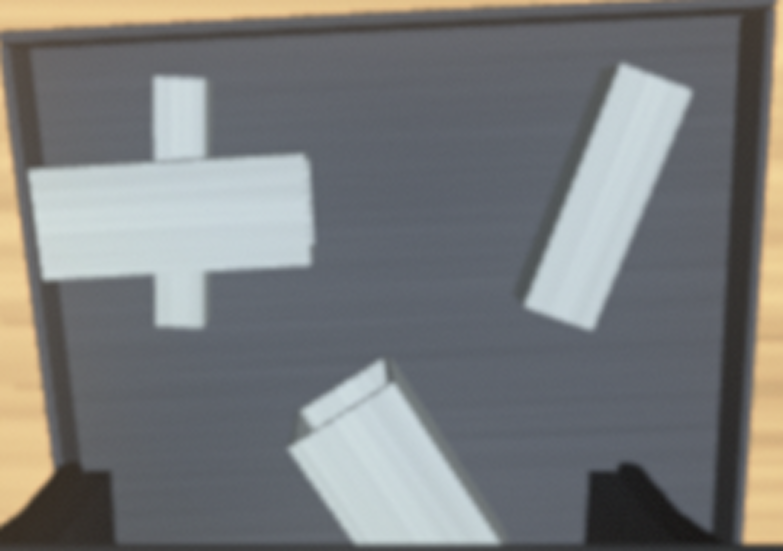

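Run:
```python
from h import *
im=cv2.imread("pics/w1.png"); c=np.load("w1.npy",allow_pickle=True).item()
f=lambda p:(np.array(p,float)+.5)/2.9-.5+[160,80]
q=p2w(f([(30,168),(303,155),(312,265),(42,280)]),65,c)[:,:2]
print(q.round(1),np.linalg.norm(q-np.roll(q,-1,0),axis=1).round(1),q.mean(0))
q=p2w(f([(154,76),(207,76),(206,328),(155,328)]),25,c)[:,:2]
print(q.round(1),np.linalg.norm(q-np.roll(q,-1,0),axis=1).round(1),q.mean(0))
q=p2w(f([(290,448),(392,385),(501,545),(355,545)]),55,c)[:,:2]
print("50",q.round(1))
# 30 check
q=p2w(f([(620,64),(692,92),(595,331),(525,306)]),35,c)[:,:2];print(q.mean(0))
```

```text
[[485.3  83.2]
 [480.5 182.3]
 [520.2 185.3]
 [526.2  84.4]] [ 99.2  39.9 101.   40.9] [503.04972112 133.79450818]
[[451.3 121.8]
 [451.2 142.7]
 [552.5 138.9]
 [552.6 117.4]] [ 20.9 101.4  21.5 101.4] [501.91202217 130.20606103]
50 [[595.3 175.6]
 [568.9 216.1]
 [637.2 262.2]
 [637.4 201.9]]
[498.7606377  301.07138617]
```

Call:
play_rows(
  plan=[
    [[97, 0.077, -0.132, 0, 0, 0, 0], [97, 0.077, -0.132, 0, 0, 0, 0], [97, 0, 0, 0.06, 0, 0, 0.0807], [97, 0, 0, 0.06, 0, 0, 0.0807], [97, 0, 0, 0.06, 0, 0, 0.0807], [97, 0, 0, 0.06, 0, 0, 0.0807], [97, 0, 0, 0.06, 0, 0, 0.0807], [97, 0, 0, 0.06, 0, 0, 0.0807], [97, 0, 0, 0.06, 0, 0, 0.0807], [97, 0, 0, 0.06, 0, 0, 0.0807], [97, 0, 0, 0.06, 0, 0, 0.0807], [97, 0, 0, 0, 0, 0, 0], [97, 0, 0, 0, 0, 0, 0]],
  ],
)

```text
clock: 3.58
position: [503.7, 133.6, 118.2]
ee_rot: [3.141, -0.0, 1.628]
force: [0.7, 0.4, -0.1]
opening: 0.621
finger_force: 0.0
```

Run:
```python
from h import *
print(read_state()["qpos"].round(2), move([503,133.8,32],np.radians(93.1)))
snap("wrist","w2.png")
```

```text
[-0.66  0.13  0.37  1.91 -0.05  1.11 -0.21] (array([ 0.00096492, -0.0028894 ,  0.34480293]), array([ 0.00041823, -0.00013657,  0.00163472]))
```

View pics/w2.png

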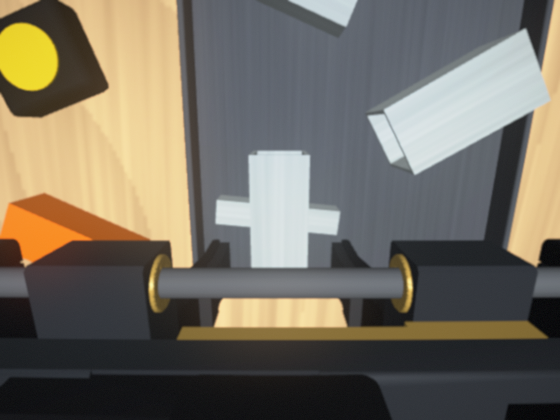

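tube_40 at (279,210) lies midway between the fingers (215 and 345). All of tube_50's top face is visible, at about (465,100). I'll grasp tube_40 next.

Call:
play_rows(
  plan=[
    [[97, 0, 0, 0.1, 0, 0, 0], [97, 0, 0, 0.1, 0, 0, 0], [97, 0, 0, 0.1, 0, 0, 0], [97, 0, 0, 0.044, 0, 0, 0], [97, 0, 0, 0, 0, 0, 0], [255, 0, 0, 0, 0, 0, 0], [255, 0, 0, 0, 0, 0, 0], [255, 0, 0, 0, 0, 0, 0], [255, 0, 0, 0, 0, 0, 0], [255, 0, 0, 0, 0, 0, 0], [255, 0, 0, -0.05, 0, 0, 0], [255, 0, 0, -0.15, 0, 0, 0], [255, 0, 0, -0.2, 0, 0, 0], [255, 0, 0, -0.2, 0, 0, 0], [255, 0, 0, -0.2, 0, 0, 0], [255, 0, 0, 0, 0, 0, 0]],
  ],
  grip_force=35,
)

```text
clock: 5.62
position: [505.8, 133.8, 236.2]
ee_rot: [3.133, -0.003, 1.626]
force: [-0.2, 0.3, -4.0]
opening: 0.462
finger_force: 35.0
```

Run:
```python
from h import *
c=optics.get_calibration("wrist")
snap("wrist","w3.png"); np.save("w3.npy",c,allow_pickle=True)
# top camera board
im,ct=snap("top","top1.png")
cv2.imwrite("pics/top1c.png",cv2.resize(im[110:250,110:480],None,fx=2.1,fy=2.1,interpolation=cv2.INTER_CUBIC))
print(move([500,-90,220],np.pi-.16))
```

```text
(array([-0.89049542, -0.06048091,  0.04471013]), array([-1.33263285e-04, -1.17737874e-04, -6.47358570e-01]))
```

View pics/w3.png

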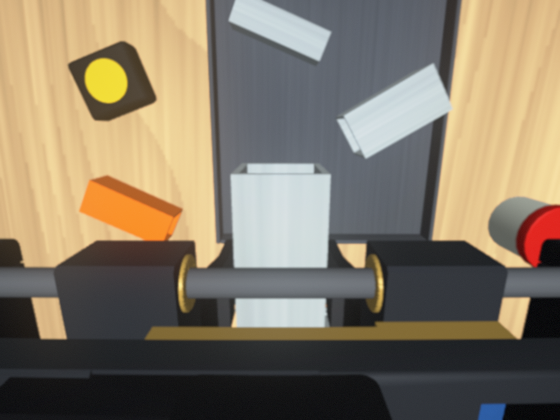

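tube_40 is held (232–330 across, end at row 170). Next I'll fly over the board to measure the pads from close by.

Call:
play_rows(
  plan=[
    [[255, -0.176, 0.0775, -0.007, 0, 0, 0], [255, -0.176, 0.0775, -0.007, 0, 0, 0], [255, -0.176, 0.0775, -0.007, 0, 0, 0], [255, -0.176, 0.0775, -0.007, 0, 0, 0], [255, -0.176, 0.0775, -0.007, 0, 0, 0], [255, -0.176, 0.0775, -0.007, 0, 0, 0], [255, -0.176, 0.0775, -0.007, 0, 0, 0], [255, -0.176, 0.0775, -0.007, 0, 0, 0], [255, 0, 0, 0, 0, 0, -0.081], [255, 0, 0, 0, 0, 0, -0.081], [255, 0, 0, 0, 0, 0, -0.081], [255, 0, 0, 0, 0, 0, -0.081], [255, 0, 0, 0, 0, 0, -0.081], [255, 0, 0, 0, 0, 0, -0.081], [255, 0, 0, 0, 0, 0, -0.081], [255, 0, 0, 0, 0, 0, -0.081], [255, 0, 0, 0, 0, 0, 0], [255, 0, 0, 0, 0, 0, 0], [255, 0, 0, 0, 0, 0, 0]],
  ],
)

```text
clock: 8.1
position: [677.2, -209.5, 244.9]
ee_rot: [3.142, -0.001, 2.981]
force: [-0.0, 0.6, -3.5]
opening: 0.453
finger_force: 35.0
```

Run:
```python
from h import *
s=read_state();print(s["position"],s["ee_rot"])
im,c=snap("wrist","w4.png"); np.save("w4.npy",c,allow_pickle=True)
g=im.max(2)
for t in(40,60):
 m=(g<t).astype(np.uint8); m[235:]=0
 for cn in cv2.findContours(m,0,1)[0]:
  if cv2.contourArea(cn)>800: print(t,cn.reshape(-1,2).mean(0).round(),np.round(rect(cn,21,c),3))
```

```text
[ 677.21540569 -209.49482815  244.87142488] [ 3.14156431e+00 -1.01276556e-03  2.98149491e+00]
60 [516.  79.] [6.05892e+02 6.95420e+01 4.90000e-02 1.74783e+02 1.68980e+01]
```

View pics/w4.png

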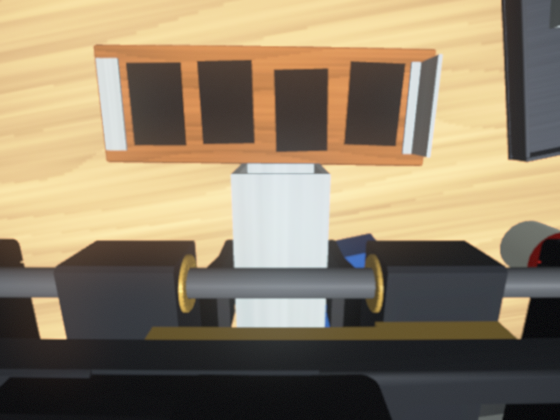

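The wrist view shows all four pads at (157,104), (227,102), (302,110) and (375,103). The upright plate is at (425,105), beside the rightmost pad, which is the +y end.

Run:
```python
from h import *
im=cv2.imread("pics/w4.png"); c=np.load("w4.npy",allow_pickle=True).item()
g=im.max(2).astype(float); print(im[104,157],im[104,195],im[104,375])
for t in(70,90,110):
 m=(g<t).astype(np.uint8); m[162:]=0;m[:50]=0;m[:,408:]=0
 for cn in cv2.findContours(m,0,1)[0]:
  if cv2.contourArea(cn)>800: print(t,cn.reshape(-1,2).mean(0).round(),np.round(rect(cn,21,c),3))
# held tube: top front edge in tool frame
s=read_state(); p=s["position"]
q=p2w([(233,172),(328,172)],p[2]+33,c); Rt=R.from_euler("xyz",s["ee_rot"]); print("edge tool",Rt.inv().apply(q-p))
c3=np.load("w3.npy",allow_pickle=True).item()
q=p2w([(338,116),(433,65),(451,104),(366,158)],55,c3);print(q)
a=cv2.imread("pics/w3.png"); print(cv2.imwrite("pics/w3c.png",cv2.resize(a[0:170,220:470],None,fx=3.2,fy=3.2,interpolation=cv2.INTER_CUBIC)))
```

```text
[55 59 66] [ 88 145 216] [52 57 63]
70 [301. 111.] [ 599.333 -173.593    1.444   55.012   54.13 ]
70 [374. 106.] [ 6.05283e+02 -9.14270e+01 -1.89000e-01  5.89040e+01  5.60820e+01]
70 [227. 105.] [ 5.78983e+02 -2.56003e+02 -1.61000e-01  5.85700e+01  5.61660e+01]
70 [164. 105.] [ 5.65415e+02 -3.28220e+02 -1.64000e-01  5.52600e+01  4.55090e+01]
90 [301. 109.] [ 5.97160e+02 -1.73183e+02 -1.33000e-01  8.69610e+01  5.71820e+01]
90 [157. 103.] [ 5.64056e+02 -3.33572e+02 -1.63000e-01  8.57150e+01  5.81820e+01]
90 [374. 103.] [ 6.0337e+02 -9.0966e+01 -1.9500e-01  8.7021e+01  5.7666e+01]
90 [226. 101.] [ 5.75069e+02 -2.55347e+02 -1.44000e-01  8.69150e+01  5.76440e+01]
110 [301. 109.] [ 5.97215e+02 -1.73497e+02 -1.26000e-01  8.81560e+01  5.76490e+01]
110 [157. 103.] [ 5.64127e+02 -3.33719e+02 -1.63000e-01  8.78180e+01  5.90490e+01]
110 [373. 103.] [ 6.03326e+02 -9.10330e+01 -1.91000e-01  8.80440e+01  5.85980e+01]
110 [226. 101.] [ 5.75084e+02 -2.55241e+02 -1.41000e-01  8.80440e+01  5.86740e+01]
edge tool [[ 51.40685741 -18.95108307 -32.9695739 ]
 [ 51.40332879  18.84035403 -32.97022485]]
[[561.96547468 215.41873359  55.        ]
 [651.23472251 269.30150163  55.        ]
 [675.87084196 233.89874904  55.        ]
 [595.58809874 174.80303919  55.        ]]
True
```

View pics/w3c.png

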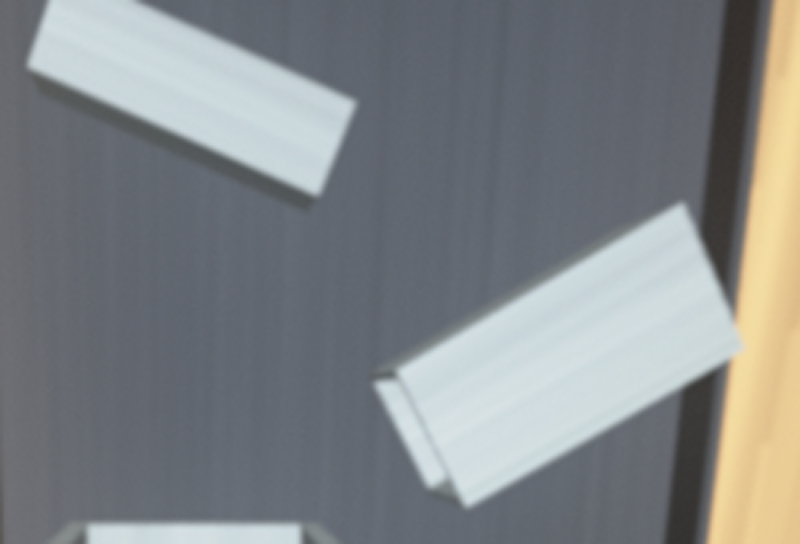

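Run:
```python
from h import *
c=np.load("w4.npy",allow_pickle=True).item()
s=read_state(); p=s["position"]; Rt=R.from_euler("xyz",s["ee_rot"])
for h in(33,29,26):
  q=p2w([(232.5,172),(328.5,172)],p[2]+h,c); print("edge tool",h,Rt.inv().apply(q-p).round(1))
c3=np.load("w3.npy",allow_pickle=True).item()
f=lambda p:(np.array(p,float)+.5)/3.2-.5+[220,0]
q=p2w(f([(398,373),(683,203),(743,350),(468,507)]),55,c3)[:,:2];d=(q-np.roll(q,-1,0))
print(q.mean(0),np.linalg.norm(d,axis=1),np.degrees(np.arctan2(d[:,1],d[:,0])))
print(move([575.8,-254.7,80],np.pi-.142),p)
```

```text
edge tool 33 [[ 51.4 -19.2 -33. ]
 [ 51.4  19.  -33. ]]
edge tool 29 [[ 50.8 -19.7 -29. ]
 [ 50.8  19.6 -29. ]]
edge tool 26 [[ 50.4 -20.2 -26. ]
 [ 50.4  20.1 -26. ]]
[623.0755978  222.59882819] [99.76325413 49.67234047 98.51064775 49.17704341] [-146.20602891  122.37287879   33.51477828  -56.18052258]
(array([ 0.37180394, -0.24301657,  0.66077201]), array([-5.72000613e-06, -2.79692074e-04, -8.46206691e-03])) [ 677.326419   -209.51511549  245.13749385]
```

Call:
play_rows(
  plan=[
    [[255, 0.093, -0.061, 0.11, 0, 0, -0.0085], [255, 0.093, -0.061, 0.11, 0, 0, 0], [255, 0.093, -0.061, 0.11, 0, 0, 0], [255, 0.093, -0.06, 0.11, 0, 0, 0], [255, 0, 0, 0.11, 0, 0, 0], [255, 0, 0, 0.11, 0, 0, 0], [255, 0, 0, 0, 0, 0, 0], [255, 0, 0, 0, 0, 0, 0]],
  ],
)

```text
clock: 9.15
position: [577.5, -256.6, 81.8]
ee_rot: [-3.141, 0.002, 3.001]
force: [0.6, -0.2, -3.1]
opening: 0.456
finger_force: 35.0
```

```bash
python3 -c "
from h import *
s=read_state();print(s['position'],s['force'],move([575.8,-254.7,38],np.pi-.142))"
```

```text
[ 577.4996374  -256.61097321   81.82970905] [ 0.59902441 -0.22790288 -3.11379757] (array([0.0081273 , 0.00670164, 0.17530082]), array([-0.00024097,  0.000878  ,  0.00050093]))
```

Call:
play_rows(
  plan=[
    [[255, 0.008, 0.0067, 0.06, 0, 0, 0], [255, 0, 0, 0.06, 0, 0, 0], [255, 0, 0, 0.06, 0, 0, 0], [255, 0, 0, 0, 0, 0, 0], [255, 0, 0, 0, 0, 0, 0]],
  ],
)

```text
clock: 9.78
position: [575.1, -254.5, 35.6]
ee_rot: [-3.141, 0.0, 3.001]
force: [-0.0, -0.3, -3.5]
opening: 0.455
finger_force: 35.0
```

```bash
python3 -c "
from h import *
s=read_state();print(s['position'],s['force'],move([575.8,-254.7,33],np.pi-.142))"
```

```text
[ 575.06884045 -254.49149626   35.59188934] [-0.04740629 -0.27783373 -3.45250157] (array([-0.00301042, -0.00041374,  0.01036829]), array([-6.61378047e-05,  1.07850145e-04,  5.48430290e-04]))
```

Going down in small steps, using the force reading to find contact.

Call:
play_rows(
  plan=[
    [[255, -0.003, 0, 0.008, 0, 0, 0], [255, 0, 0, 0, 0, 0, 0], [255, 0, 0, 0, 0, 0, 0]],
  ],
)

```text
clock: 10.15
position: [575.8, -254.4, 33.8]
ee_rot: [3.142, 0.0, 3.001]
force: [0.6, 1.1, -4.0]
opening: 0.455
finger_force: 35.0
```

Call:
play_rows(
  plan=[
    [[255, 0, 0, 0.008, 0, 0, 0], [255, 0, 0, 0, 0, 0, 0], [255, 0, 0, 0, 0, 0, 0]],
  ],
)

```text
clock: 10.52
position: [575.6, -254.4, 31.5]
ee_rot: [3.142, -0.0, 3.001]
force: [-0.1, 0.8, -3.7]
opening: 0.455
finger_force: 35.0
```

Call:
play_rows(
  plan=[
    [[255, 0, 0, 0.008, 0, 0, 0], [255, 0, 0, 0, 0, 0, 0], [255, 0, 0, 0, 0, 0, 0]],
  ],
)

```text
clock: 10.9
position: [575.6, -254.4, 29.5]
ee_rot: [3.142, -0.0, 3.001]
force: [-0.2, 0.4, -4.4]
opening: 0.457
finger_force: 35.0
```

Call:
play_rows(
  plan=[
    [[255, 0, 0, 0.006, 0, 0, 0], [255, 0, 0, 0, 0, 0, 0], [255, 0, 0, 0, 0, 0, 0]],
  ],
)

```text
clock: 11.28
position: [575.9, -254.5, 28.6]
ee_rot: [3.141, 0.001, 3.001]
force: [-0.7, 0.5, 0.8]
opening: 0.458
finger_force: 35.0
```

Call:
play_rows(
  plan=[
    [[97, 0, 0, 0, 0, 0, 0], [97, 0, 0, 0, 0, 0, 0], [97, 0, 0, 0, 0, 0, 0], [97, 0, 0, -0.1, 0, 0, 0], [97, 0, 0, -0.2, 0, 0, 0], [97, 0, 0, -0.2, 0, 0, 0], [97, 0, 0, -0.2, 0, 0, 0], [155, 0.035, 0.192, 0, 0, 0, -0.048], [155, 0.035, 0.192, 0, 0, 0, 0], [155, 0.035, 0.192, 0, 0, 0, 0], [155, 0.035, 0.192, 0, 0, 0, 0], [155, 0.035, 0.192, 0, 0, 0, 0], [155, 0.035, 0.192, 0, 0, 0, 0], [155, 0.035, 0.192, 0, 0, 0, 0], [155, 0.035, 0.192, 0, 0, 0, 0], [155, 0, 0, 0, 0, 0, 0], [155, 0, 0, 0, 0, 0, 0]],
  ],
)

```text
clock: 13.4
position: [526.2, 131.7, 203.1]
ee_rot: [-3.141, 0.0, 3.101]
force: [-0.3, -0.7, -0.4]
opening: 0.389
finger_force: 0.0
```

Run:
```python
from h import *
s=read_state();print(s["position"],s["ee_rot"],s["opening"])
im,c=snap("wrist","w5.png"); np.save("w5.npy",c,allow_pickle=True)
m=(im.min(2)>150).astype(np.uint8); m[238:]=0
for cn in cv2.findContours(m,0,1)[0]:
  if cv2.contourArea(cn)>800: print(cn.reshape(-1,2).mean(0).round(),[np.round(rect(cn,z,c),3)for z in(25,35)])
```

```text
[526.2102261  131.69585264 203.0798747 ] [-3.14084670e+00  3.54575430e-04  3.10102656e+00] 0.38946676021156046
[278. 167.] [array([ 5.01371e+02,  1.29568e+02, -3.80000e-02,  1.00373e+02,
        2.13620e+01]), array([ 5.00055e+02,  1.29717e+02, -3.80000e-02,  9.74260e+01,
        2.07350e+01])]
[447. 159.] [array([ 4.99859e+02,  3.05648e+02, -3.31000e-01,  1.03968e+02,
        3.19390e+01]), array([ 4.98588e+02,  3.00627e+02, -3.31000e-01,  1.00915e+02,
        3.10010e+01])]
[322. 102.] [array([458.62 , 130.458,  -1.559, 607.333, 229.908]), array([458.56 , 130.581,  -1.559, 589.5  , 223.157])]
[151.  23.] [array([361.827,  15.169,   1.522, 124.03 ,  45.75 ]), array([364.609,  18.677,   1.522, 120.388,  44.407])]
```

View pics/w5.png

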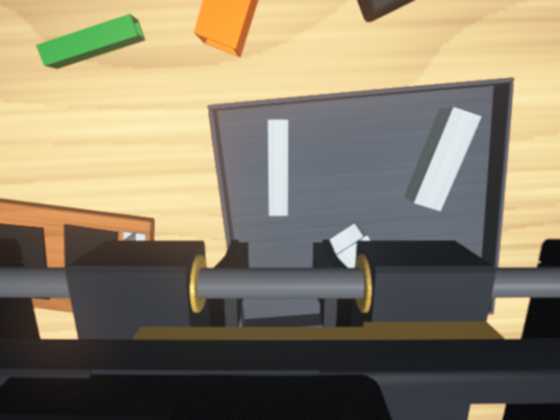

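tube_20 is uncovered at (278,167), with its 100 × 21 mm face square to the gripper. I'll come down over it.

Call:
play_rows(
  plan=[
    [[155, 0.1, -0.0124, 0.1, 0, 0, 0], [155, 0, 0, 0.15, 0, 0, 0], [155, 0, 0, 0.15, 0, 0, 0], [155, 0, 0, 0.15, 0, 0, 0], [155, 0, 0, 0.1, 0, 0, 0], [155, 0, 0, 0, 0, 0, 0], [155, 0, 0, 0, 0, 0, 0]],
  ],
)

```text
clock: 14.32
position: [502.0, 129.7, 41.7]
ee_rot: [3.141, 0.002, 3.1]
force: [-0.4, 0.6, 0.7]
opening: 0.395
finger_force: 0.0
```

```bash
python3 -c "
from h import *
s=read_state();print(s['position'],s['force'],move([501.4,129.6,9.5],np.pi-.038))"
```

```text
[502.02752812 129.6823144   41.68089127] [-0.42889883  0.62723946  0.73156783] (array([ 0.00271078, -0.00047706,  0.12871903]), array([ 0.00015785,  0.00080396, -0.00185584]))
```

Call:
play_rows(
  plan=[
    [[155, 0.0025, 0, 0.06, 0, 0, 0], [155, 0, 0, 0.05, 0, 0, 0], [155, 0, 0, 0.017, 0, 0, 0], [155, 0, 0, 0, 0, 0, 0], [155, 0, 0, 0, 0, 0, 0], [255, 0, 0, 0, 0, 0, 0], [255, 0, 0, 0, 0, 0, 0], [255, 0, 0, 0, 0, 0, 0], [255, 0, 0, 0, 0, 0, 0], [255, 0, 0, 0, 0, 0, 0]],
  ],
  grip_force=35,
)

```text
clock: 15.58
position: [500.5, 130.5, 9.1]
ee_rot: [3.141, 0.0, 3.101]
force: [-0.4, -0.7, 3.4]
opening: 0.228
finger_force: 35.0
```

Call:
play_rows(
  plan=[
    [[255, 0, 0, -0.05, 0, 0, 0], [255, 0, 0, -0.15, 0, 0, 0], [255, 0, 0, -0.2, 0, 0, 0], [255, 0, 0, -0.2, 0, 0, 0], [255, -0.0886, -0.1733, 0, 0, 0, 0], [255, -0.0886, -0.1733, 0, 0, 0, 0], [255, -0.0886, -0.1733, 0, 0, 0, 0], [255, -0.0886, -0.1733, 0, 0, 0, 0], [255, -0.0886, -0.1733, 0, 0, 0, 0], [255, 0, 0, 0, 0, 0, 0.072], [255, 0, 0, 0.13, 0, 0, 0], [255, 0, 0, 0.13, 0, 0, 0], [255, 0, 0, 0.13, 0, 0, 0], [255, 0, 0, 0, 0, 0, 0], [255, 0, 0, 0, 0, 0, 0]],
  ],
)

```text
clock: 17.45
position: [603.0, -90.6, 62.7]
ee_rot: [3.141, 0.002, 2.951]
force: [-0.2, 0.1, -0.6]
opening: 0.227
finger_force: 35.0
```

```bash
python3 -c "
from h import *
s=read_state();print(s['position'],s['force'],move([602.5,-90.2,26.5],np.pi-.192))"
```

```text
[603.03644762 -90.571674    62.70976591] [-0.20079753  0.14149578 -0.56236632] (array([0.00262544, 0.00102329, 0.14483518]), array([9.55880566e-05, 7.79191127e-04, 4.52293691e-04]))
```

Call:
play_rows(
  plan=[
    [[255, 0.002, 0.001, 0.07, 0, 0, 0], [255, 0, 0, 0.05, 0, 0, 0], [255, 0, 0, 0.022, 0, 0, 0], [255, 0, 0, 0, 0, 0, 0], [255, 0, 0, 0, 0, 0, 0]],
  ],
)

```text
clock: 18.08
position: [601.9, -90.1, 25.7]
ee_rot: [3.142, 0.0, 2.951]
force: [-0.4, -0.6, -1.3]
opening: 0.228
finger_force: 35.0
```

Call:
play_rows(
  plan=[
    [[255, 0, 0, 0.006, 0, 0, 0], [255, 0, 0, 0, 0, 0, 0], [255, 0, 0, 0, 0, 0, 0]],
  ],
)

```text
clock: 18.45
position: [602.1, -90.1, 25.1]
ee_rot: [3.141, 0.001, 2.95]
force: [-2.1, 0.2, 5.7]
opening: 0.229
finger_force: 35.0
```

Call:
play_rows(
  plan=[
    [[155, 0, 0, 0, 0, 0, 0], [155, 0, 0, 0, 0, 0, 0], [155, 0, 0, 0, 0, 0, 0], [155, 0, 0, -0.1, 0, 0, 0], [155, 0, 0, -0.2, 0, 0, 0], [155, 0, 0, -0.2, 0, 0, 0], [126, 0.088, 0.182, -0.01, 0, 0, 0], [126, 0.088, 0.182, -0.01, 0, 0, 0], [126, 0.088, 0.182, 0, 0, 0, 0], [126, 0.088, 0.182, 0, 0, 0, 0], [126, 0.088, 0.182, 0, 0, 0, 0], [126, 0.088, 0.182, 0, 0, 0, 0], [126, 0.088, 0.182, 0, 0, 0, 0], [126, 0.088, 0.182, 0, 0, 0, 0], [126, 0, 0, 0.1, 0, 0, 0.0664], [126, 0, 0, 0.12, 0, 0, 0], [126, 0, 0, 0.12, 0, 0, 0], [126, 0, 0, 0, 0, 0, 0], [126, 0, 0, 0, 0, 0, 0]],
  ],
)

```text
clock: 20.82
position: [498.8, 301.1, 70.4]
ee_rot: [3.14, 0.001, 2.811]
force: [0.2, 0.1, 0.7]
opening: 0.505
finger_force: 0.0
```

```bash
python3 -c "
from h import *
s=read_state();print(s['position'],s['force'],move([498.5,300.8,13],np.pi-.331))
snap('wrist','w6.png')"
```

```text
[498.79112838 301.05029578  70.393085  ] [0.22647633 0.06178386 0.74675162] (array([ 0.00099099, -0.00160266,  0.22956974]), array([0.0005783 , 0.00044492, 0.00037336]))
```

View pics/w6.png

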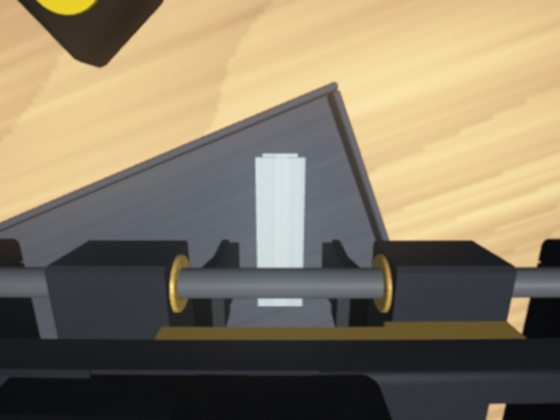

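tube_30 at (280,200) sits midway between the fingers (225 and 338), and the bin wall at (385,240) is clear of them.

Call:
play_rows(
  plan=[
    [[126, 0, -0.0015, 0.1, 0, 0, 0], [126, 0, 0, 0.08, 0, 0, 0], [126, 0, 0, 0.044, 0, 0, 0], [126, 0, 0, 0, 0, 0, 0], [126, 0, 0, 0, 0, 0, 0], [255, 0, 0, 0, 0, 0, 0], [255, 0, 0, 0, 0, 0, 0], [255, 0, 0, 0, 0, 0, 0], [255, 0, 0, 0, 0, 0, 0], [255, 0, 0, 0, 0, 0, 0]],
  ],
)

```text
clock: 22.12
position: [498.3, 300.6, 13.9]
ee_rot: [3.141, 0.001, 2.811]
force: [-1.1, -0.1, 5.1]
opening: 0.343
finger_force: 35.0
```

Call:
play_rows(
  plan=[
    [[255, 0, 0, -0.1, 0, 0, 0], [255, 0, 0, -0.2, 0, 0, 0], [255, 0, 0, -0.2, 0, 0, 0], [255, 0, 0, -0.2, 0, 0, 0], [255, -0.0989, -0.1662, 0, 0, 0, 0], [255, -0.0989, -0.1662, 0, 0, 0, 0], [255, -0.0989, -0.1662, 0, 0, 0, 0], [255, -0.0989, -0.1662, 0, 0, 0, 0], [255, -0.0989, -0.1662, 0, 0, 0, 0], [255, -0.0989, -0.1662, 0, 0, 0, 0], [255, -0.0989, -0.1662, 0, 0, 0, 0], [255, -0.0989, -0.1662, 0, 0, 0, 0], [255, -0.0989, -0.1662, 0, 0, 0, 0], [255, -0.0989, -0.1662, 0, 0, 0, 0], [255, 0, 0, 0.05, 0, 0, -0.0479], [255, 0, 0, 0.1, 0, 0, -0.0479], [255, 0, 0, 0.12, 0, 0, 0], [255, 0, 0, 0.12, 0, 0, 0], [255, 0, 0, 0, 0, 0, 0], [255, 0, 0, 0, 0, 0, 0]],
  ],
)

```text
clock: 24.62
position: [597.5, -173.0, 91.4]
ee_rot: [-3.141, 0.0, 3.012]
force: [0.2, -0.2, -1.5]
opening: 0.341
finger_force: 35.0
```

```bash
python3 -c "
from h import *
s=read_state();print(s['position'],s['force'],move([597.3,-172.6,31],np.pi-.13))"
```

```text
[ 597.50285669 -173.02657053   91.37714837] [ 0.20133333 -0.15044534 -1.49597143] (array([0.00113915, 0.0016233 , 0.24150784]), array([-7.12117548e-05,  2.25849812e-04,  2.57071237e-04]))
```

Call:
play_rows(
  plan=[
    [[255, 0, 0.0015, 0.09, 0, 0, 0], [255, 0, 0, 0.08, 0, 0, 0], [255, 0, 0, 0.05, 0, 0, 0], [255, 0, 0, 0.019, 0, 0, 0], [255, 0, 0, 0, 0, 0, 0], [255, 0, 0, 0, 0, 0, 0]],
  ],
)

```text
clock: 25.38
position: [597.8, -172.7, 31.8]
ee_rot: [-3.142, 0.001, 3.012]
force: [-0.4, 0.2, -2.7]
opening: 0.34
finger_force: 35.0
```

Call:
play_rows(
  plan=[
    [[255, 0, 0, 0.005, 0, 0, 0], [255, 0, 0, 0, 0, 0, 0], [255, 0, 0, 0, 0, 0, 0]],
  ],
)

```text
clock: 25.75
position: [597.3, -172.5, 29.9]
ee_rot: [3.142, 0.0, 3.012]
force: [-0.1, -0.9, -3.4]
opening: 0.338
finger_force: 35.0
```

Call:
play_rows(
  plan=[
    [[255, 0, 0, 0.003, 0, 0, 0], [255, 0, 0, 0, 0, 0, 0], [255, 0, 0, 0, 0, 0, 0]],
  ],
)

```text
clock: 26.12
position: [597.3, -172.5, 29.9]
ee_rot: [3.141, 0.0, 3.012]
force: [-3.9, 1.3, 5.2]
opening: 0.337
finger_force: 35.0
```

Call:
play_rows(
  plan=[
    [[126, 0, 0, 0, 0, 0, 0], [126, 0, 0, 0, 0, 0, 0], [126, 0, 0, 0, 0, 0, 0], [126, 0, 0, -0.1, 0, 0, 0], [126, 0, 0, -0.2, 0, 0, 0], [126, 0, 0, -0.2, 0, 0, 0], [67, 0.0128, 0.1975, -0.05, 0, 0, 0], [67, 0.0128, 0.1975, -0.05, 0, 0, 0], [67, 0.0128, 0.1975, 0, 0, 0, 0], [67, 0.0128, 0.1975, 0, 0, 0, 0], [67, 0.0128, 0.1975, 0, 0, 0, 0], [67, 0.0128, 0.1975, 0, 0, 0, 0], [67, 0.0128, 0.1975, 0, 0, 0, 0], [67, 0.0128, 0.1975, 0, 0, 0, 0], [67, 0, 0, 0, 0, 0, -0.0856], [67, 0, 0, 0, 0, 0, -0.0856], [67, 0, 0, 0.05, 0, 0, -0.0856], [67, 0, 0, 0.15, 0, 0, -0.0856], [67, 0, 0, 0.15, 0, 0, 0], [67, 0, 0, 0, 0, 0, 0]],
  ],
)

```text
clock: 28.62
position: [620.3, 221.5, 87.9]
ee_rot: [3.14, -0.007, -2.554]
force: [0.3, -0.0, 0.4]
opening: 0.741
finger_force: 0.0
```

```bash
python3 -c "
from h import *
s=read_state();print(s['position'],s['opening'],move([623.1,222.6,17],.587))
snap('wrist','w7.png')"
```

```text
[620.27174869 221.46363365  87.90421556] 0.7412915258687811 (array([-0.01392963, -0.00291476,  0.28352185]), array([ 0.00072134, -0.00335713,  0.00018633]))
```

View pics/w7.png

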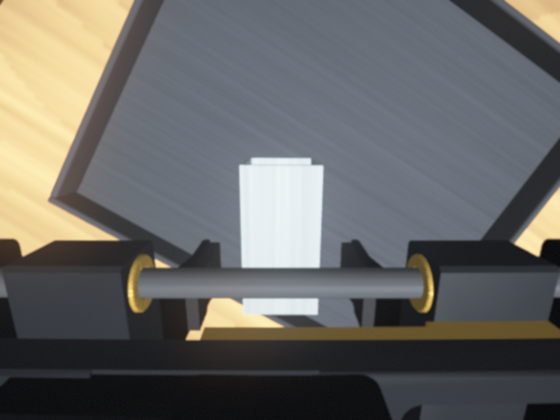

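tube_50 at (281,230) is centred between the fingers (205 and 358). The bin wall passes near the left finger at (190,265), so I'll close the gripper a little before going down.

Call:
play_rows(
  plan=[
    [[80, -0.014, -0.003, 0.03, 0, -0.003, 0], [80, 0, 0, 0, 0, 0, 0], [80, 0, 0, 0, 0, 0, 0]],
  ],
)

```text
clock: 29.05
position: [626.7, 224.1, 85.1]
ee_rot: [-3.141, 0.008, -2.554]
force: [-0.3, -0.6, -0.2]
opening: 0.688
finger_force: 0.0
```

```bash
python3 -c "
from h import *
s=read_state();print(s['position'],s['opening'],move([623.1,222.6,17],.587))"
```

```text
[626.73420908 224.07822611  85.10185855] 0.6877399137568944 (array([0.01751475, 0.00322085, 0.27227734]), array([-0.0001414 ,  0.00374938,  0.00034422]))
```

Call:
play_rows(
  plan=[
    [[80, 0, 0, 0, 0, 0, 0], [80, 0, 0, 0, 0, 0, 0], [80, 0, 0, 0, 0, 0, 0]],
  ],
)

```text
clock: 29.42
position: [626.2, 223.9, 84.2]
ee_rot: [3.142, 0.006, -2.554]
force: [-0.7, -0.6, 0.4]
opening: 0.685
finger_force: 0.0
```

```bash
python3 -c "
from h import *
s=read_state();print(s['position'],s['opening'],move([623.1,222.6,17],.587))"
```

```text
[626.21012656 223.87249086  84.17592496] 0.6854731078898535 (array([0.0149165 , 0.00265558, 0.26861273]), array([1.20287196e-05, 3.09444429e-03, 3.36786899e-04]))
```

Settled; the earlier reading was still in transit. I'll correct the pose and go down.

Call:
play_rows(
  plan=[
    [[80, 0.015, 0.0025, 0.05, 0, 0.003, 0], [80, 0, 0, 0.05, 0, 0, 0], [80, 0, 0, 0, 0, 0, 0], [80, 0, 0, 0, 0, 0, 0], [80, 0, 0, 0, 0, 0, 0]],
  ],
)

```text
clock: 30.05
position: [623.2, 222.4, 59.5]
ee_rot: [-3.141, 0.001, -2.554]
force: [-0.4, 1.1, -0.2]
opening: 0.684
finger_force: 0.0
```

```bash
python3 -c "
from h import *
s=read_state();print(s['position'],s['force'],move([623.1,222.6,17],.587))"
```

```text
[623.18858141 222.44792894  59.52209793] [-0.40340506  1.11454914 -0.22894767] (array([1.18057211e-04, 7.39018278e-04, 1.70088202e-01]), array([-0.00010185,  0.00045041,  0.00032992]))
```

Call:
play_rows(
  plan=[
    [[80, 0, 0, 0.06, 0, 0, 0], [80, 0, 0, 0.06, 0, 0, 0], [80, 0, 0, 0.046, 0, 0, 0], [80, 0, 0, 0, 0, 0, 0], [80, 0, 0, 0, 0, 0, 0], [255, 0, 0, 0, 0, 0, 0], [255, 0, 0, 0, 0, 0, 0], [255, 0, 0, 0, 0, 0, 0], [255, 0, 0, 0, 0, 0, 0]],
  ],
  grip_force=40,
)

```text
clock: 31.18
position: [623.0, 222.8, 18.2]
ee_rot: [3.141, 0.001, -2.554]
force: [-1.5, 0.7, 4.1]
opening: 0.572
finger_force: 40.0
```

Call:
play_rows(
  plan=[
    [[255, 0, 0, -0.16, 0, 0, 0], [255, 0, 0, -0.2, 0, 0, 0], [255, 0, 0, -0.2, 0, 0, 0], [255, 0, 0, -0.2, 0, 0, 0], [255, 0.1298, -0.1565, 0, 0, 0, 0], [255, 0.1298, -0.1565, 0, 0, 0, 0], [255, 0.1298, -0.1565, 0, 0, 0, 0], [255, 0.1298, -0.1565, 0, 0, 0, 0], [255, 0.1298, -0.1565, 0, 0, 0, 0], [255, 0.1298, -0.1565, 0, 0, 0, 0], [255, 0.1298, -0.1565, 0, 0, 0, 0], [255, 0.1298, -0.1565, 0, 0, 0, 0], [255, 0.1298, -0.1565, 0, 0, 0, 0], [255, 0.1298, -0.1565, 0, 0, 0, 0], [255, 0.1298, -0.1565, 0, 0, 0, 0], [255, 0, 0, 0, 0, 0, 0.0716], [255, 0, 0, 0, 0, 0, 0.0716], [255, 0, 0, 0, 0, 0, 0.0716], [255, 0, 0, 0, 0, 0, 0.0716], [255, 0, 0, 0, 0, 0, 0.0716]],
  ],
)

```text
clock: 33.67
position: [563.3, -332.4, 205.4]
ee_rot: [3.141, -0.004, 2.974]
force: [0.4, -0.1, -5.0]
opening: 0.569
finger_force: 40.0
```

Call:
play_rows(
  plan=[
    [[255, 0, 0, 0.1, 0, 0, 0], [255, 0, 0, 0.1, 0, 0, 0], [255, 0, 0, 0.1, 0, 0, 0], [255, 0, 0, 0.06, 0, 0, 0], [255, 0, 0, 0, 0, 0, 0], [255, 0, 0, 0, 0, 0, 0], [255, 0, 0, 0, 0, 0, 0]],
  ],
)

```text
clock: 34.55
position: [565.2, -333.0, 118.8]
ee_rot: [-3.141, 0.002, 2.98]
force: [-0.1, -0.3, -4.2]
opening: 0.569
finger_force: 40.0
```

```bash
python3 -c "
from h import *
s=read_state();print(s['position'],s['force'],move([564.3,-333.1,36],np.pi-.163))"
```

```text
[ 565.21709884 -332.99174752  118.83885871] [-0.06505683 -0.29012572 -4.17398396] (array([ 0.00421825, -0.00076073,  0.3313483 ]), array([-0.00037192,  0.0009624 ,  0.00045963]))
```

Call:
play_rows(
  plan=[
    [[255, 0.0035, 0, 0.1, 0, 0, 0], [255, 0, 0, 0.1, 0, 0, 0], [255, 0, 0, 0.08, 0, 0, 0], [255, 0, 0, 0.045, 0, 0, 0], [255, 0, 0, 0, 0, 0, 0], [255, 0, 0, 0, 0, 0, 0], [255, 0, 0, 0, 0, 0, 0]],
  ],
)

```text
clock: 35.42
position: [564.1, -332.7, 37.2]
ee_rot: [-3.141, 0.001, 2.98]
force: [-0.4, 0.1, -5.5]
opening: 0.57
finger_force: 40.0
```

Call:
play_rows(
  plan=[
    [[255, 0, 0, 0.006, 0, 0, 0], [255, 0, 0, 0, 0, 0, 0], [255, 0, 0, 0, 0, 0, 0]],
  ],
)

```text
clock: 35.8
position: [563.6, -332.3, 34.7]
ee_rot: [-3.142, -0.0, 2.98]
force: [-0.6, -0.3, -4.7]
opening: 0.574
finger_force: 40.0
```

Call:
play_rows(
  plan=[
    [[255, -0.002, -0.002, 0.003, 0, 0, 0], [255, 0, 0, 0.002, 0, 0, 0], [255, 0, 0, 0, 0, 0, 0]],
  ],
)

```text
clock: 36.17
position: [564.0, -332.8, 34.2]
ee_rot: [3.141, -0.0, 2.98]
force: [-3.0, 2.0, 3.1]
opening: 0.574
finger_force: 40.0
```

Call:
play_rows(
  plan=[
    [[75, 0, 0, 0, 0, 0, 0], [75, 0, 0, 0, 0, 0, 0], [75, 0, 0, 0, 0, 0, 0], [75, 0, 0, -0.1, 0, 0, 0], [75, 0, 0, -0.2, 0, 0, 0], [75, 0, 0, -0.2, 0, 0, 0], [75, 0, 0, -0.2, 0, 0, 0], [75, 0, 0, -0.2, 0, 0, 0], [75, -0.104, 0.147, 0, 0, 0, 0], [75, -0.104, 0.147, 0, 0, 0, 0], [75, -0.104, 0.147, 0, 0, 0, 0], [75, -0.104, 0.147, 0, 0, 0, 0], [75, 0, 0, 0, 0, 0, 0], [75, 0, 0, 0, 0, 0, 0], [75, 0, 0, 0, 0, 0, 0]],
  ],
)

```text
clock: 38.05
position: [689.6, -206.7, 258.8]
ee_rot: [-3.14, 0.0, 2.977]
force: [-0.1, 0.2, -0.5]
opening: 0.707
finger_force: 0.0
```

Run:
```python
from h import *
im,c=snap("wrist","w8.png"); np.save("w8.npy",c,allow_pickle=True)
pads=[(603.4,-90.3,-.192,20),(597.3,-172.6,-.13,30),(575.2,-254.6,-.142,40),(564.3,-333.1,-.163,50)]
a=cv2.resize(im[30:190,60:460],None,fx=2,fy=2,interpolation=cv2.INTER_CUBIC)
for x,y,t,w in pads:  # expected top-face outline
    r=cv2.boxPoints(((x,y),(100,w),np.degrees(t)))
    q=(w2p(np.c_[r,np.full(4,21+w)],c)-[60,30]+.5)*2-.5
    cv2.polylines(a,[q.round().astype(int)],True,(0,0,255),1)
cv2.imwrite("pics/w8c.png",a)
```

```text
(no output)
```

View pics/w8c.png

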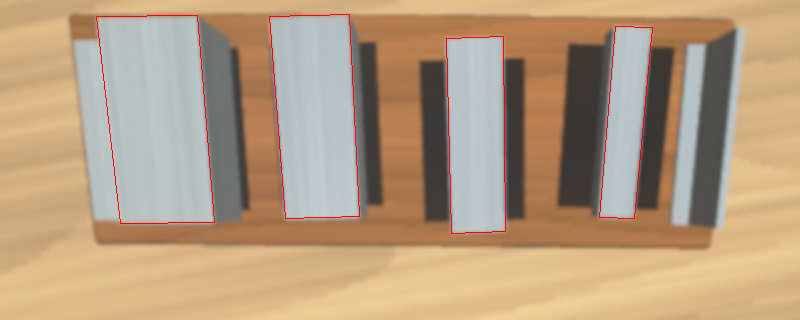

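The outlines predicted for each centred tube match all four tops: 50, 40, 30 and 20 at (155,120), (315,117), (476,135) and (627,122) in the crop. tube_20 is next to the upright plate.

```bash
python3 -c "
from cell import close_job
print(close_job())"
```

```text
the job is handed in; nothing more can be done
None
```

The four tubes lie centred along their pads in order 20, 30, 40, 50 from the upright end plate; I didn't touch the tape measure or the look-alikes, and the job is handed in at about 38 s (no verdict returned).

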